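# Vent the drying box, then hold its lid at the set mark

### The job

Vent the drum maker's drying box: pull its round vent cap up as far as it goes, with the lid still shut. Then raise the hinged lid by its handle until it stands in line with the steel pointer at its side, and finish while still holding it there in the gripper, at rest; the lid falls if let go. Leave the pointer where it is set and the other things on the bench undisturbed.

Things in the scene. Friction and masses are not known exactly. Their poses are not given: they have to be found in the camera images.
- drying_box: plywood box fixed to the bench, 180 deep (x), 360 wide, 110 mm high. Origin on the bench under the lid's middle; x points from its front (handle side, faces the robot) to the hinge, y left, z up. Lid over y -110 to 110; left of it (y to 210) a closed top with the vent; right of it (y -115 to -146) the pointer and a wooden quadrant board up to about 240 mm above the bench.
- lid: wooden lid, 180 mm from hinge to front edge, 220 wide, 10 thick, 0.4 to 0.75 kg. Origin on the hinge line (box frame x 90, y 0, z 110 mm); x points from front edge to hinge, y along the hinge. Starts shut with the box's axes; opening turns it about +y: the front edge swings up and z leans from vertical by the lid's angle, up to 1.4 rad. Turns freely, falls shut by its weight.
- lid_bar (a point): middle of the lid's handle: round steel bar 10 mm thick, 110 long, parallel to the hinge, 55 mm in front of the lid's front edge, joined to it by a 10 mm bar at each end (a U). In the lid's frame at x -235, y 0, z 6 mm: 116 mm above the bench with the lid shut; nothing under the bar or within 50 mm either side of it. Axes as the lid's.
- pointer_tip (a point): ball end (18 mm) of the dark steel pointer arm, 12 mm deep, 155 long, pivoted on the hinge line right of the lid (box frame x 90, y -130, z 116 mm). It marks the wanted lid angle, 0.45 to 0.95 rad above horizontal; stiff, stays as set. Its x axis runs along the arm from tip to pivot, y along the hinge; the lid is at the mark when its x axis is parallel to this one.
- vent_cap (a joint): how far the vent cap is pulled up, m: 0 fully down, 0.024 the upper stop. A push fit that takes about 6 N to move and stays where left. Starts within 3 mm of fully down.
- vent_cap_top (a point): centre of the top of the vent cap: upright dark wooden knob, 34 mm diameter, 32 high, 1 mm above a metal collar (46 mm diameter, top 122 mm above the bench) on the box's left part, cap axis at box frame x -30, y 165 mm. Fully down, its top is 155 mm above the bench. Pulled straight up.
- jar: bystander: amber jar, 64 mm diameter, 90 mm high; origin under its centre
- mallet: bystander: hammer lying on the bench, about 265 mm long (130 either way of its origin) along its x axis
- drum_shell: bystander: turned wooden drum body, 100 mm diameter, 80 mm high; origin under its centre

How it is judged:
By the outcome, as a careful person would: the job done as asked, in the order asked, and still so for the second after the job is handed in, while the arm keeps its last pose, push and grip.
It also fails if it takes over 48 s, if anything falls off the work surface, if the arm or the gripper's body presses on something with over 40 N, if the wrist force passes 120 N, or if a joint passes its speed limit or range.

### The arm

A 7-joint arm with a two-finger parallel gripper is mounted at the origin on the work surface. World frame = base frame: x ahead of the robot, y to its left, z up, the work surface at z = 0. Lengths are in m, angles in rad, forces in N, time in s.
With the tool pointing down it reaches from about 0.425 to 1.025 m from the base axis. Payload 3.6 kg.
Tool frame: the origin (TCP) lies at the centre of the arm's flange, where the gripper is bolted on; the fingertips stand 173 mm ahead of it and the grasp point (between the pads) lies 155 mm ahead of it (arm.tip_reach is the distance from the TCP to the fingertips, in m); z points along the fingers, y is the line along which they close (so a half turn about z gives the same grasp; the last joint's range is limited). The gripper opens to 85 mm and grips with 20 to 120 N. Pads are 22 mm wide; open, the fingers measure 114 mm over their backs; the gripper's body (76 mm by 85 mm) begins 54 mm behind the grasp point. The pads swing forward as they close: fully open they stand 13 mm farther back than shut.
Start: joints at [-1.341, 0.591, 0.048, 1.609, -0.033, 0.943, -0.034], TCP at [0.231, 0.687, 0.405] pointing down, gripper open.
Joint ranges: [-2.69, 2.69], [-0.47, 2.24], [-1.27, 1.36], [0.19, 2.51], [-1.53, 4.68], [0.08, 2.07], [-3.09, 3.09]. Speed limits (rad/s): [2.57, 2.57, 3.14, 3.14, 3.14, 3.14, 3.14].

### API

Orientations are given as a rotation vector (axis times angle).
In Python, from workcell import arm gives the robot as it stands.
- The arm moves only by the shell command python3 -m jog 'ROWS' [OPENING] [FORCE]. ROWS is JSON, a list of rows, each a list of 4 numbers: the shift along the tool's x, y, z in m, then the turn about the tool's z in rad. In form: [[tx, ty, tz, turn], ...]. A call has 1 to 12 rows; each row is the pose to reach, as a shift and turn from the pose commanded when the call began, along the tool's axes at that moment; what a row does not reach only later rows make up. A row lasts 1/10 s, in which the tool goes at most 50 mm and 8.59 degrees, less where a joint would pass 70% of its speed; a pose out of reach is approached as far as the arm can. A call with a gripper value outside its range is refused whole. OPENING is the finger opening in m, from 0 to 0.0854, set as the call begins (- or left out, the last holds). The fingers move at their own pace and stop on an object; FORCE is the grip in N (left out, the last holds). Time passes only in rows, so rows that repeat a pose let the fingers close. It gives the time, the measured TCP pose, the force, the opening and the grip force at its end, in the units of the state.
- arm.get_state(): the state, without advancing time (a new reading comes with each control period).
- arm.camera(name): name is "side" or "top"; returns a dict with "pixels" (400x640x3 uint8, blue, green, red), "fx", "fy", "cx", "cy" (pixels), "R" (3x3) and "t" (3): a world point X has camera coordinates R X + t. Camera axes: x right, y down, z forward; pixel columns grow to the right and rows downward; lengths in m; the calibration is good to about 2 mm. A picture is of the moment at which its call begins. There is no depth.
- arm.job_done(): hands the job in; it is judged then, once.
Trained networks look in a picture, given as the dict that the camera call returned (one of the last four; its "shot" number tells which), for a name from the list of things; names that differ only in an ending like _2 or _b are one class to them, and where a whole thing is asked for, a point or a joint stands for the part that bears it (a point fixed in the world has none). Each returns a list of dicts, best first, with "conf" (0 to 1); they miss things now and then, are a little off and sometimes report something else, mostly with a low value. They report only what shows in the picture. A call takes as long as a camera call.
- arm.recognise(name, picture): "extent" ([centre column, centre row, width, height] in pixels, round what is visible of it).
- arm.cut_out(name, picture): "region" (400x640 bool, what is visible of it) and "extent" ([centre column, centre row, width, height] in pixels, round what is visible of it).
The state is a dict: "t": time; "qpos": joint angles; "dq": joint speeds; "tau": joint torques, N m; "position": TCP position; "ee_rot": TCP orientation; "contact_force": force on the tool from outside, world axes, zero at the start; "wrist_torque": the same for the moment, N m; "grip_width": opening from 0.0 (shut) to 1.0 (fully open); "grip_force": force on a finger pad.
Only numpy, scipy, OpenCV 4.12 (cv2) and the standard library are available. Lean on these libraries where they do the work, as an engineer would, in place of code of your own. Each camera call takes 0.05 s, during which the arm holds its last target. There are 200 camera calls.

## Working session

There is one attempt and no reset: what is moved stays moved. The work goes in short steps, Python scripts to look and compute and a shell command to move; the robot and the scene stay as the last step left them, time stands still between calls to the robot, and variables do not carry over. Pictures are saved under pics/ and viewed, at most 10 in all, crops included, and the job is handed in when it is done.

```bash
mkdir -p pics; ls
cat > h.py <<'E'
from workcell import arm
import numpy as np, cv2
def P(c,X):
    X=np.asarray(X,float).reshape(-1,3); p=X@np.array(c['R']).T+np.array(c['t'])
    return np.c_[c['fx']*p[:,0]/p[:,2]+c['cx'], c['fy']*p[:,1]/p[:,2]+c['cy']]
E
python3 - <<'E'
from h import *
s=arm.get_state(); print(s['t'],s['position'],s['ee_rot'],s['grip_width'])
for n in('side','top'):
    c=arm.camera(n); cv2.imwrite(f'pics/{n}0.png',c['pixels'])
    print(n,c['fx'],c['cx'],c['cy'],'campos',-np.array(c['R']).T@np.array(c['t']),np.round(c['R'],3).tolist())
    for k in('drying_box','lid','lid_bar','pointer_tip','vent_cap','vent_cap_top','jar','mallet','drum_shell'):
        print(k,[(round(d['conf'],2),np.round(d['extent'],1).tolist()) for d in arm.recognise(k,c)[:2]])
E
```

```text
pics
0.0 [0.23055052 0.68691018 0.40355828] [-0.5063513  -3.10030566  0.00341203] 0.9997078294087218
side 433.0695350573632 313.3362822599281 199.710960708762 campos [0.53841724 0.77912245 1.02437272] [[-0.998, -0.068, 0.019], [-0.064, 0.752, -0.656], [0.03, -0.656, -0.754]]
drying_box [(0.96, [306.9, 200.5, 102.8, 156.3])]
lid []
lid_bar [(0.92, [311.8, 191.1, 91.3, 64.6])]
pointer_tip [(0.59, [299.6, 144.4, 46.1, 29.5])]
vent_cap [(0.6, [306.1, 232.1, 10.1, 13.9]), (0.31, [335.3, 146.2, 74.0, 13.2])]
vent_cap_top [(0.53, [306.9, 233.3, 12.5, 13.5])]
jar [(0.82, [288.6, 370.5, 29.4, 43.7])]
mallet [(0.85, [334.1, 146.2, 77.7, 20.3])]
drum_shell [(0.9, [349.4, 372.6, 47.0, 52.5]), (0.5, [312.2, 191.9, 89.3, 63.2])]
top 487.59528750844316 330.4607932329085 199.432921161477 campos [0.49041565 0.00430321 1.31609767] [[-0.005, -1.0, 0.003], [-0.996, 0.004, -0.088], [0.088, -0.004, -0.996]]
drying_box [(0.89, [338.1, 205.9, 150.3, 103.1])]
lid [(0.73, [350.0, 208.8, 90.7, 100.8])]
lid_bar [(0.76, [350.8, 204.3, 91.1, 100.4])]
pointer_tip [(0.73, [406.4, 182.4, 10.7, 55.1])]
vent_cap [(0.7, [283.2, 204.9, 13.9, 12.0])]
vent_cap_top [(0.67, [282.9, 204.4, 14.9, 12.1])]
jar [(0.96, [164.9, 198.2, 35.1, 25.4]), (0.74, [348.0, 205.9, 91.6, 98.9])]
mallet [(0.77, [462.2, 228.6, 29.1, 100.5])]
drum_shell [(0.71, [169.9, 253.7, 44.7, 38.6])]
```

Run:
```python
import cv2
a=cv2.imread('pics/top0.png')[130:280,240:440]; b=cv2.imread('pics/side0.png')[110:290,230:400]
cv2.imwrite('pics/tc.png',cv2.resize(a,None,fx=4,fy=4,interpolation=2)); cv2.imwrite('pics/sc.png',cv2.resize(b,None,fx=3.3,fy=3.3,interpolation=2))
```

```text
(no output)
```

View pics/tc.png

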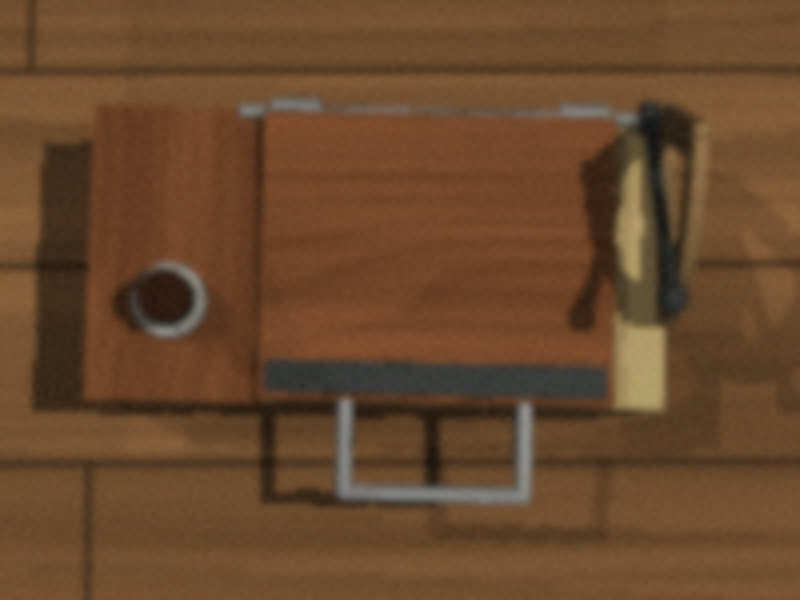

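View pics/sc.png

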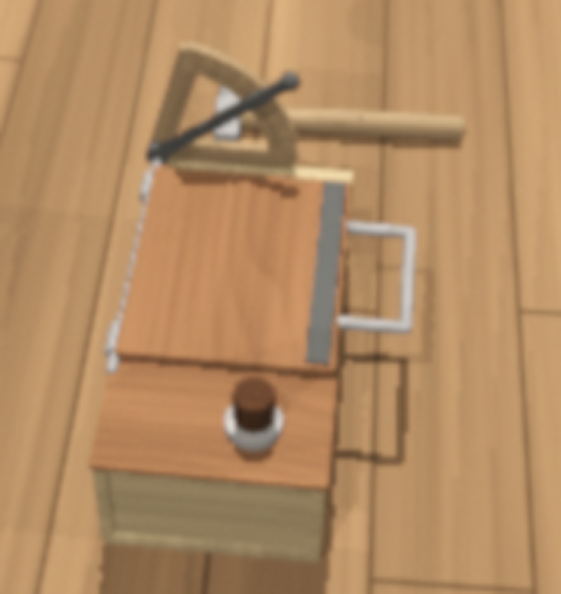

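The top view shows the box with cap at about (281,204), handle bar middle (348,254), pointer ball (409,205). In the side view the cap is at (307,229), bar (354,195) and ball (318,134). I'll triangulate these points and fit the box pose.

```bash
cat > m.py <<'E'
from h import *
from scipy.optimize import least_squares
T,S=arm.camera('top'),arm.camera('side')
t=lambda u,v:(u/4+240,v/4+130); s=lambda u,v:(u/3.3+230,v/3.3+110)
obs=dict(bar=(t(434,494),s(410,279)),cap=(t(162,297),s(255,390)),tip=(t(676,300),s(291,80)),piv=(t(650,112),s(155,153)),
 collar=(t(168,300),s(252,428)),barL=(t(341,494),s(408,325)),barR=(t(527,494),s(410,231)),hL=(t(262,112),s(118,355)))
r={}
for k,(a,b) in obs.items():
    f=lambda X:np.r_[P(T,X)[0]-a,P(S,X)[0]-b]
    q=least_squares(f,[.5,0,.1]); r[k]=q.x; print(k,np.round(q.x,4),np.round(q.fun,2))
loc=dict(bar=(-.145,0,.116),cap=(-.03,.165,.156),collar=(-.03,.165,.122),barL=(-.145,.05,.116),barR=(-.145,-.05,.116))
def W(p,X): c,sn=np.cos(p[2]),np.sin(p[2]); return np.array([p[0]+c*X[0]-sn*X[1],p[1]+sn*X[0]+c*X[1],X[2]])
def F(p):
    o=[]
    for k,X in loc.items(): o+=[P(T,W(p,X))[0]-obs[k][0],P(S,W(p,X))[0]-obs[k][1]]
    for k,X in(('piv',(.09,-.13,.116)),('tip',(.09-.155*np.cos(p[3]),-.13,.116+.155*np.sin(p[3])))):
        o+=[P(T,W(p,X))[0]-obs[k][0],P(S,W(p,X))[0]-obs[k][1]]
    return np.ravel(o)
q=least_squares(F,[.5,0,0,.6],loss='soft_l1'); print(q.x); print(np.round(F(q.x).reshape(-1,4),1))
print('cap',W(q.x,(-.03,.165,.155)),'bar',W(q.x,(-.145,0,.116)))
v=r['tip']-r['piv'];print('ang',np.arctan2(v[2],np.hypot(v[0],v[1])),np.linalg.norm(v))
E
python3 m.py; ls; python3 -m jog 2>&1 | head -5
```

```text
bar [ 0.4622 -0.0437  0.112 ] [-0.02  0.37 -0.43 -0.04]
cap [0.5819 0.1193 0.1555] [ 0.   -0.07  0.07  0.01]
tip [ 0.5743 -0.1783  0.2108] [-0.    0.04 -0.05 -0.01]
piv [ 0.6989 -0.1806  0.1118] [ 0.    0.33 -0.4  -0.07]
collar [0.5838 0.1204 0.1074] [ 0.   -0.06  0.06  0.01]
barL [0.4632 0.0133 0.1183] [-0.01  0.12 -0.13 -0.01]
barR [ 0.4622 -0.1008  0.1119] [-0.02  0.26 -0.31 -0.03]
hL [0.6991 0.0616 0.1145] [ 0.    0.45 -0.48 -0.08]
[ 0.60840993 -0.04630759 -0.02149909  0.67363721]
[[-0.2 -0.1 -0.7 -0.9]
 [ 0.  -0.1  0.  -0.1]
 [-0.1  0.2  0.8 -3.6]
 [ 2.6 -0.4 -0.7 -1.3]
 [-3.   0.2 -0.2  0.9]
 [-0.7  1.4  0.5 -0.5]
 [-1.1 -0.1 -0.1  0.1]]
cap [0.58196394 0.1192992  0.155     ] bar [ 0.46344344 -0.04319046  0.116     ]
ang 0.6710279796376112 0.1591651999763342
h.py
m.py
pics
invalid input
```

```bash
cat >> h.py <<'E'
from scipy.spatial.transform import Rotation as Ro
def go(grasp, yaw=None):
    "tool shift and turn that bring the grasp point to world xyz, tool y along world angle yaw"
    s=arm.get_state(); R=Ro.from_rotvec(s['ee_rot']).as_matrix()
    d=np.array(grasp)+[0,0,.155]-s['position']; y=np.arctan2(R[1,1],R[0,1])
    tn=None if yaw is None else (y-yaw+np.pi/2)%np.pi-np.pi/2
    print('shift',np.round(R.T@d,4),'turn',tn,'grasp now',np.round(s['position']-[0,0,.155],4),'F',np.round(s['contact_force'],1),'t',s['t'],'grip',s['grip_width']*.0854,s['grip_force'])
E
python3 -c "
from h import *
go((.582,.1193,.245),-.02)"
```

```text
shift [-0.5138 -0.4267  0.0047] turn 1.2670320032864257 grasp now [0.2307 0.6873 0.2497] F [-0.8  0.1  1.1] t 1.1 grip 0.08556109168975257 0.0
```

```bash
python3 -m jog '[[-0.03,-0.024,0.0,0.07],[-0.06,-0.05,0.0,0.16],[-0.1,-0.08,0,0.3],[-0.135,-0.11,0,0.44],[-0.17,-0.14,0,0.58],[-0.205,-0.17,0,0.72],[-0.24,-0.2,0,0.86],[-0.275,-0.23,0,1.0],[-0.31,-0.26,0,1.14],[-0.345,-0.287,0,1.22],[-0.38,-0.316,0,1.26],[-0.4,-0.333,0,1.267]]' 0.065 60
python3 -c "
from h import *
go((.582,.1193,.245),-.02)"
```

```text
t: 2.3
position: [0.5058, 0.2405, 0.4053]
ee_rot: [2.248, 2.192, 0.001]
contact_force: [-0.4, 0.3, -0.3]
grip_width: 0.758
grip_force: 0.0
shift [-0.1193  0.0793  0.0056] turn -0.005337689768287079 grasp now [0.5058 0.2405 0.2503] F [-0.4  0.3 -0.3] t 2.3 grip 0.06473859998241172 0.0
```

```bash
python3 -m jog '[[-0.03,0.02,0,-0.005],[-0.06,0.04,0,-0.005],[-0.09,0.06,0.003,-0.005],[-0.11,0.074,0.005,-0.005],[-0.1193,0.0793,0.0056,-0.005],[-0.1193,0.0793,0.025,-0.005],[-0.1193,0.0793,0.045,-0.005],[-0.1193,0.0793,0.045,-0.005],[-0.1193,0.0793,0.045,-0.005]]' 0.065 60
python3 - <<'E'
from h import *
go((.582,.1193,.146),-.02)
S,T=arm.camera('side'),arm.camera('top')
a=T['pixels'][130:280,240:440]; b=S['pixels'][110:290,230:400]
cv2.imwrite('pics/t1.png',np.hstack([cv2.resize(a,(400,300)),cv2.resize(b,(390,300))]))
E
```

```text
t: 3.2
position: [0.5806, 0.1244, 0.3597]
ee_rot: [-2.236, -2.206, 0.001]
contact_force: [-0.0, -0.3, 0.2]
grip_width: 0.757
grip_force: 0.0
shift [-0.0051  0.0016  0.0587] turn 0.0063831283761512925 grasp now [0.5806 0.1244 0.2047] F [-0.  -0.3  0.2] t 3.2 grip 0.06467004027434628 0.0
```

View pics/t1.png

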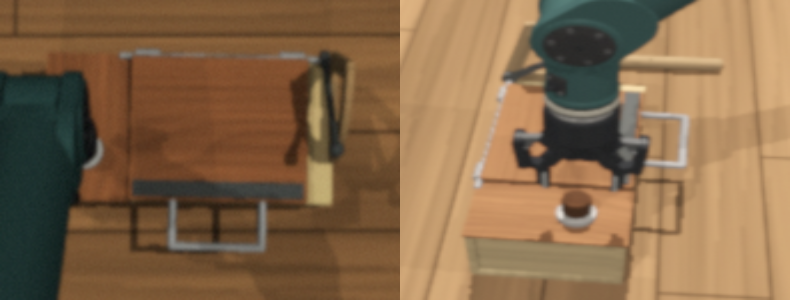

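The gripper stands above the cap, fingers either side of it in x (cap about (577,205) in the right half). I'll correct and go down.

```bash
python3 -m jog '[[-0.005,0.0015,0.015,0.006],[-0.005,0.0015,0.03,0.006],[-0.005,0.0015,0.03,0.006],[-0.005,0.0015,0.03,0.006]]' >/dev/null
python3 -c "
from h import *
go((.582,.1193,.146),-.02)"
```

```text
shift [0.001  0.0001 0.0278] turn -0.0012383346100581782 grasp now [0.582  0.1184 0.1738] F [-0.1  0.6  0.9] t 3.7 grip 0.06551616735152853 0.0
```

```bash
python3 -m jog '[[0.001,0,0.01,0],[0.001,0,0.02,0],[0.001,0,0.027,0],[0.001,0,0.027,0],[0.001,0,0.027,0]]' && python3 -m jog '[[0,0,0,0],[0,0,0,0],[0,0,0,0],[0,0,0,0],[0,0,0,0],[0,0,0,0],[0,0,0,0]]' 0 60
python3 -c "
from h import *
go((.582,.1193,.146),-.02)"
```

```text
t: 4.2
position: [0.5823, 0.1195, 0.3024]
ee_rot: [-2.245, -2.198, 0.001]
contact_force: [0.1, 0.5, -0.1]
grip_width: 0.762
grip_force: 0.0
t: 4.9
position: [0.5836, 0.1194, 0.3037]
ee_rot: [2.243, 2.196, 0.005]
contact_force: [5.2, 0.7, 3.9]
grip_width: 0.378
grip_force: 60.0
shift [-0.0001 -0.0016  0.0026] turn -0.001281912498222182 grasp now [0.5836 0.1194 0.1487] F [5.2 0.7 3.9] t 4.9 grip 0.03225304189325754 59.96039690449834
```

```bash
python3 -m jog '[[0,0,-0.004,0],[0,0,-0.008,0],[0,0,-0.012,0],[0,0,-0.016,0],[0,0,-0.019,0],[0,0,-0.019,0]]'; python3 -m jog '[[0,0,-0.002,0],[0,0,-0.004,0],[0,0,-0.006,0],[0,0,-0.006,0],[0,0,-0.006,0]]'
```

```text
t: 5.5
position: [0.5835, 0.1196, 0.3216]
ee_rot: [2.242, 2.196, 0.005]
contact_force: [8.1, -0.4, -2.2]
grip_width: 0.378
grip_force: 60.3
t: 6.0
position: [0.5836, 0.1196, 0.3273]
ee_rot: [2.242, 2.195, 0.004]
contact_force: [8.4, -0.3, -4.8]
grip_width: 0.372
grip_force: 60.2
```

```bash
python3 -m jog '[[0,0,-0.001,0],[0,0,-0.002,0],[0,0,-0.003,0],[0,0,-0.003,0]]';  python3 -m jog '[[0,0,-0.001,0],[0,0,-0.002,0],[0,0,-0.003,0],[0,0,-0.003,0]]'
```

```text
t: 6.4
position: [0.5834, 0.1198, 0.3276]
ee_rot: [2.241, 2.195, 0.003]
contact_force: [13.9, -0.2, -22.7]
grip_width: 0.371
grip_force: 62.2
t: 6.8
position: [0.5833, 0.1201, 0.3278]
ee_rot: [2.24, 2.194, 0.001]
contact_force: [19.4, 0.2, -40.5]
grip_width: 0.368
grip_force: 63.8
```

The upper stop is clearly felt (40 N). Relax, release, and go up.

```bash
python3 -m jog '[[0,0,0.002,0],[0,0,0.004,0],[0,0,0.005,0],[0,0,0.005,0]]'; python3 -m jog '[[0,0,0,0],[0,0,0,0],[0,0,0,0],[0,0,0,0],[0,0,0,0]]' 0.065 60; python3 -m jog '[[0,0,-0.02,0],[0,0,-0.05,0],[0,0,-0.08,0],[0,0,-0.08,0],[0,0,-0.08,0]]'
python3 -c "
from h import *
T,S=arm.camera('top'),arm.camera('side')
go((.465,-.0432,.20),-.02)
for c in(T,S):
  for k in ('vent_cap','lid_bar'): print([(round(d['conf'],2),np.round(d['extent'],1).tolist()) for d in arm.recognise(k,c)[:2]])
for z in (.155,.179): print(P(S,(.584,.1195,z)))
b=S['pixels'][110:290,230:400]
cv2.imwrite('pics/s2.png',cv2.resize(b,None,fx=3,fy=3))
"
```

```text
t: 7.2
position: [0.5836, 0.1196, 0.3275]
ee_rot: [2.242, 2.195, 0.004]
contact_force: [10.2, -1.1, -10.4]
grip_width: 0.369
grip_force: 67.1
t: 7.7
position: [0.5818, 0.1195, 0.3286]
ee_rot: [-2.244, -2.198, 0.001]
contact_force: [0.8, 0.1, -0.1]
grip_width: 0.761
grip_force: 0.0
t: 8.2
position: [0.5821, 0.1195, 0.4094]
ee_rot: [2.244, 2.198, 0.002]
contact_force: [-0.1, 0.1, -0.3]
grip_width: 0.76
grip_force: 0.0
shift [-0.1652 -0.1131  0.0531] turn -0.0007578855108851812 grasp now [0.5816 0.1196 0.2528] F [ 1.1  0.2 -0.4] t 8.3 grip 0.06519696944076885 0.0
[]
[(0.92, [349.8, 207.0, 89.7, 96.8])]
[(0.64, [311.1, 194.1, 93.6, 62.1]), (0.49, [305.2, 228.8, 13.2, 16.6])]
[(0.62, [312.4, 190.8, 88.4, 66.3])]
[[306.49093909 228.31199704]]
[[306.56064154 222.4282376 ]]
```

View pics/s2.png

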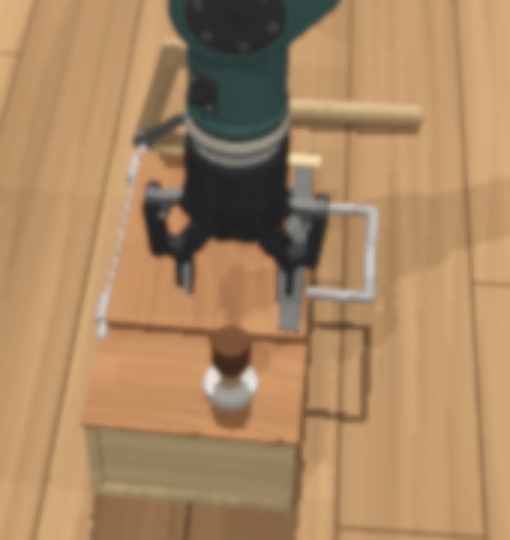

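The cap stands up on its pale stem (top around (307,223) full-frame, as predicted for 24 mm). Next the handle.

```bash
python3 -m jog '[[0.03,-0.02,0,0],[0.06,-0.04,0,0],[0.09,-0.06,0,0],[0.12,-0.08,0,0],[0.145,-0.1,0,0],[0.16,-0.113,0.01,0],[0.165,-0.115,0.025,0],[0.165,-0.115,0.04,0],[0.165,-0.115,0.045,0],[0.165,-0.115,0.045,0]]' 0.045 60
python3 - <<'E'
from h import *
go((.464,-.0432,.116),-.02)
S,T=arm.camera('side'),arm.camera('top')
a=T['pixels'][130:280,240:440]; b=S['pixels'][110:290,230:400]
cv2.imwrite('pics/t3.png',np.hstack([cv2.resize(a,(400,300)),cv2.resize(b,(390,300))]))
E
```

```text
t: 9.5
position: [0.4707, 0.2861, 0.3624]
ee_rot: [2.246, 2.197, -0.005]
contact_force: [-0.6, -0.2, 0.1]
grip_width: 0.529
grip_force: 0.0
shift [-0.3291  0.0008  0.0922] turn -0.0021542234430478313 grasp now [0.4707 0.2861 0.2074] F [-0.6 -0.2  0.1] t 9.5 grip 0.04514858179854157 0.0
```

I typed the x sign wrongly, so the arm went left in free air. It touched nothing (forces are near zero). Raise and return.

```bash
python3 -m jog '[[-0.01,0,-0.02,0],[-0.04,0,-0.04,0],[-0.08,0,-0.04,0],[-0.12,0,-0.04,0],[-0.16,0,-0.04,0],[-0.2,0,-0.04,0],[-0.24,0,-0.04,0],[-0.28,0,-0.03,0],[-0.31,0,-0.01,0],[-0.329,0.001,0.01,0],[-0.329,0.001,0.03,0],[-0.329,0.001,0.03,0]]'  0.045 60
python3 - <<'E'
from h import *
go((.464,-.0432,.116),-.02)
S,T=arm.camera('side'),arm.camera('top')
a=T['pixels'][130:280,240:440]; b=S['pixels'][110:290,230:400]
cv2.imwrite('pics/t4.png',np.hstack([cv2.resize(a,(400,300)),cv2.resize(b,(390,300))]))
E
```

```text
t: 10.8
position: [0.4643, -0.0432, 0.3327]
ee_rot: [-2.246, -2.193, 0.004]
contact_force: [0.3, 0.9, 0.4]
grip_width: 0.526
grip_force: 0.0
shift [ 0.     -0.0001  0.0617] turn -0.003912054115349006 grasp now [ 0.4643 -0.0432  0.1777] F [0.3 0.9 0.4] t 10.8 grip 0.0448787225350249 0.0
```

View pics/t4.png

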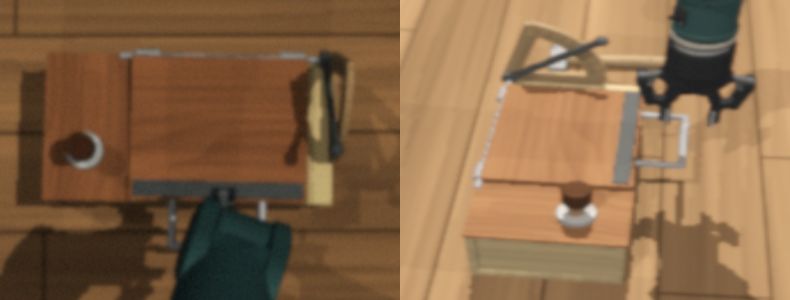

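The gripper is over the handle and the cap is still up. Descend and grip.

```bash
python3 -m jog '[[0,0,0.015,-0.004],[0,0,0.03,-0.004],[0,0,0.045,-0.004],[0,0,0.057,-0.004],[0,0,0.06,-0.004],[0,0,0.06,-0.004]]'; python3 -m jog '[[0,0,0,0],[0,0,0,0],[0,0,0,0],[0,0,0,0],[0,0,0,0],[0,0,0,0],[0,0,0,0],[0,0,0,0]]' 0 40
python3 - <<'E'
from h import *
go((.464,-.0432,.116),-.02)
# arc of the bar relative to shut, in box frame (dx, dz), mm
f=lambda th:np.array([-.235*np.cos(th)+.006*np.sin(th)+.235,.235*np.sin(th)+.006*np.cos(th)-.006])*1e3
for th in np.r_[np.linspace(0,.66,12)]: print(round(th,3),np.round(f(th),1))
E
```

```text
t: 11.5
position: [0.4651, -0.0419, 0.2739]
ee_rot: [2.24, 2.203, 0.001]
contact_force: [-0.0, 0.2, 0.5]
grip_width: 0.529
grip_force: 0.0
t: 12.3
position: [0.465, -0.0421, 0.2743]
ee_rot: [2.24, 2.202, 0.001]
contact_force: [-1.3, 1.0, 5.2]
grip_width: 0.1
grip_force: 39.1
shift [-0.0011 -0.001   0.0033] turn 0.0026504847701014356 grasp now [ 0.465  -0.0421  0.1193] F [-1.3  1.   5.2] t 12.3 grip 0.008544814550794247 39.07845139503479
0.0 [0. 0.]
0.06 [ 0.8 14.1]
0.12 [ 2.4 28.1]
0.18 [ 4.9 42. ]
0.24 [ 8.2 55.7]
0.3 [12.3 69.2]
0.36 [17.2 82.4]
0.42 [22.9 95.3]
0.48 [ 29.3 107.8]
0.54 [ 36.5 120. ]
0.6 [ 44.4 131.6]
0.66 [ 53.  142.8]
```

Bar held (8.5 mm, 39 N). Raise along the arc.

```bash
python3 -m jog '[[0,0.0002,-0.007,0],[0,0.0008,-0.014,0],[0,0.0015,-0.021,0],[0,0.0024,-0.028,0],[0,0.0035,-0.035,0],[0,0.0049,-0.042,0],[0,0.0065,-0.049,0],[0,0.0082,-0.0557,0],[0,0.0102,-0.0625,0],[0,0.0123,-0.0692,0],[0,0.0123,-0.0692,0],[0,0.0123,-0.0692,0]]'
python3 - <<'E'
from h import *
go((.465+.0123,-.0421,.1193+.0692),-.02)
E
```

```text
t: 13.5
position: [0.4768, -0.0424, 0.3429]
ee_rot: [-2.24, -2.202, 0.001]
contact_force: [-0.8, -0.6, -2.6]
grip_width: 0.099
grip_force: 39.0
shift [ 0.0003  0.0005 -0.0006] turn 0.0029053578531834656 grasp now [ 0.4768 -0.0424  0.1879] F [-0.8 -0.6 -2.6] t 13.5 grip 0.00846052592495697 39.00948643684387
```

```bash
python3 -m jog '[[0,0.0024,-0.0067,0],[0,0.0049,-0.0132,0],[0,0.0077,-0.0198,0],[0,0.0106,-0.0261,0],[0,0.0138,-0.0325,0],[0,0.017,-0.0386,0],[0,0.0205,-0.0448,0],[0,0.0242,-0.0508,0],[0,0.0281,-0.0567,0],[0,0.0321,-0.0624,0],[0,0.0321,-0.0624,0],[0,0.0321,-0.0624,0]]'
python3 - <<'E'
from h import *
go((.465+.0444,-.0421,.1193+.1316),-.02)
S,T=arm.camera('side'),arm.camera('top')
cv2.imwrite('pics/s5.png',cv2.resize(S['pixels'][100:230,230:400],None,fx=4.6,fy=4.6,interpolation=2))
cv2.imwrite('pics/t5.png',cv2.resize(T['pixels'][130:280,240:440],None,fx=4,fy=4,interpolation=2))
E
```

```text
t: 14.7
position: [0.5081, -0.0432, 0.4056]
ee_rot: [-2.238, -2.2, 0.004]
contact_force: [-6.7, -2.1, 1.9]
grip_width: 0.097
grip_force: 39.0
shift [ 0.0011  0.0013 -0.0003] turn 0.0026505436955062134 grasp now [ 0.5081 -0.0432  0.2506] F [-6.7 -2.1  1.9] t 14.7 grip 0.008275437188143504 39.04645621776581
```

View pics/s5.png

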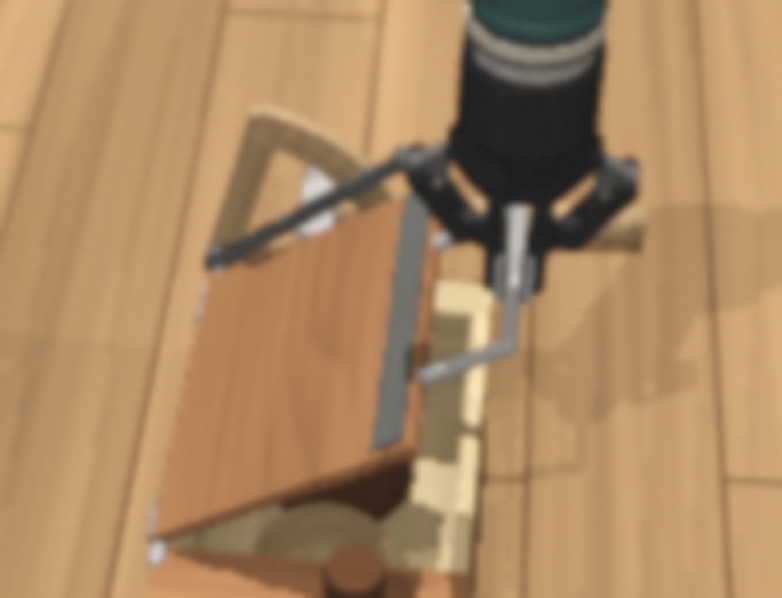

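View pics/t5.png

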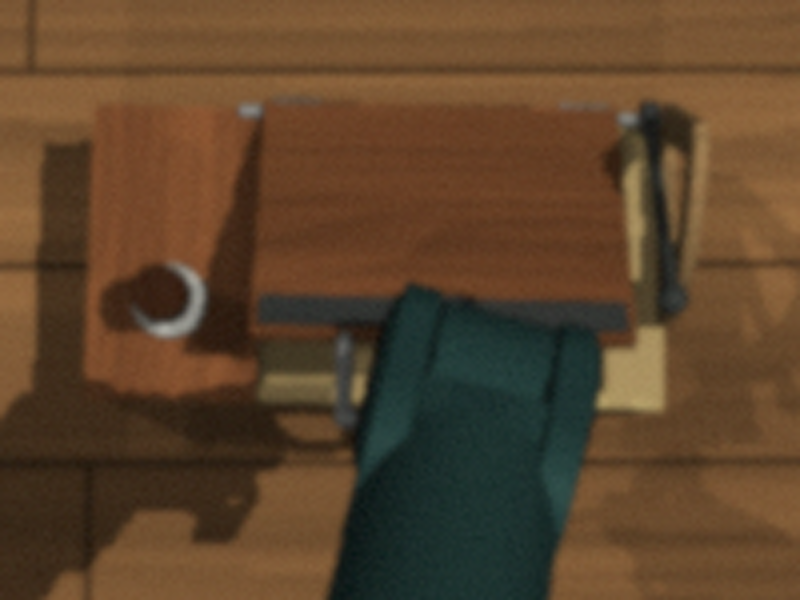

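The side view shows the lid's right edge less steep (full-frame (277,158)→(319,142)) than the pointer ((277,156)→(318,134)). The cap is still up and the pointer hasn't moved. Compare slopes with the model.

```bash
cat > sl.py <<'E'
from h import *
T,S=arm.camera('top'),arm.camera('side')
B=(.6095,-.0463,-.02)
def W(x,y,z): c,s=np.cos(B[2]),np.sin(B[2]); return (B[0]+c*x-s*y,B[1]+s*x+c*y,z)
def lidp(th,x,y,z): return W(.09+x*np.cos(th)+z*np.sin(th),y,.11-x*np.sin(th)+z*np.cos(th))
def ptr(a,r): return W(.09-r*np.cos(a),-.13,.116+r*np.sin(a))
sl=lambda c,p,q:(lambda d:np.degrees(np.arctan2(-d[1],d[0])))(P(c,q)[0]-P(c,p)[0])
for a in(.58,.6,.62,.64,.66,.68,.7,.72): print(a,'ptr side %.2f'%sl(S,ptr(a,0),ptr(a,.155)),'lid right top edge %.2f'%sl(S,lidp(a,0,-.11,.011),lidp(a,-.18,-.11,.011)),'tip',np.round(P(S,ptr(a,.155))[0],1),np.round(P(T,ptr(a,.155))[0],1))
cap=S['pixels']
# pointer: dark pixels near the arm line, fitted with a line
g=cap.max(2).astype(int); m=np.zeros(g.shape,bool); m[125:162,270:326]=g[125:162,270:326]<85
yy,xx=np.nonzero(m); k=(xx>280)&(xx<308)
vx,vy,x0,y0=cv2.fitLine(np.c_[xx,yy][k].astype(np.float32),cv2.DIST_HUBER,0,.01,.01).ravel()
print('ptr measured deg',-np.degrees(np.arctan(vy/vx)),'n',k.sum(),'line at x=277,318:',y0+(277-x0)*vy/vx,y0+(318-x0)*vy/vx)
go((0,0,0))
E
python3 sl.py
```

```text
0.58 ptr side 22.83 lid right top edge 22.68 tip [320.4 137.7] [407.1 208.4]
0.6 ptr side 23.92 lid right top edge 23.77 tip [319.9 136.9] [407.3 207.6]
0.62 ptr side 25.03 lid right top edge 24.88 tip [319.3 136.2] [407.5 206.7]
0.64 ptr side 26.15 lid right top edge 26.01 tip [318.7 135.5] [407.7 205.9]
0.66 ptr side 27.29 lid right top edge 27.14 tip [318.  134.8] [407.8 205. ]
0.68 ptr side 28.44 lid right top edge 28.30 tip [317.4 134.1] [408. 204.]
0.7 ptr side 29.60 lid right top edge 29.47 tip [316.7 133.4] [408.2 203.1]
0.72 ptr side 30.79 lid right top edge 30.66 tip [316.  132.7] [408.3 202.1]
ptr measured deg 28.590292 n 65 line at x=277,318: 156.4511 134.10617
shift [ 0.0343 -0.5076  0.2527] turn None grasp now [ 0.508  -0.0432  0.2505] F [-7.5 -2.5  2.6] t 14.9 grip 0.008399147378212218 39.04739856719971
```

```bash
python3 -m jog '[[0,0.002,-0.003,0],[0,0.004,-0.006,0],[0,0.0065,-0.0095,0],[0,0.009,-0.0125,0],[0,0.01,-0.0139,0],[0,0.01,-0.0139,0],[0,0.01,-0.0139,0]]'
python3 sl.py | tail -2
cat > ov.py <<'E'
import io,contextlib
with contextlib.redirect_stdout(io.StringIO()): from sl import *
k=5; x0,y0,x1,y1=258,112,342,230
I=cv2.resize(S['pixels'][y0:y1,x0:x1],None,fx=k,fy=k,interpolation=2)
def L(p,q,col):
    a,b=[(int((u[0]+.5-x0)*k),int((u[1]+.5-y0)*k)) for u in(P(S,p)[0],P(S,q)[0])]; cv2.line(I,a,b,col,1,cv2.LINE_AA)
for th,col in((.62,(255,0,0)),(.675,(0,255,0)),):
    for y in(-.11,.11): L(lidp(th,0,y,.011),lidp(th,-.18,y,.011),col)
    L(lidp(th,-.18,-.11,.011),lidp(th,-.18,.11,.011),col); L(lidp(th,-.235,-.055,.006),lidp(th,-.235,.055,.006),col)
L(ptr(.675,0),ptr(.675,.155),(0,0,255))
cv2.imwrite('pics/ov.png',I)
E
python3 ov.py
```

```text
t: 15.6
position: [0.5183, -0.0435, 0.4195]
ee_rot: [-2.239, -2.2, 0.004]
contact_force: [-6.7, -1.9, 1.1]
grip_width: 0.097
grip_force: 39.2
ptr measured deg 28.821337 n 67 line at x=277,318: 156.49802 133.93819
shift [ 0.0344 -0.518   0.2664] turn None grasp now [ 0.5182 -0.0435  0.2645] F [-6.  -1.2  1.1] t 15.7 grip 0.008352478747996826 39.18740272521973
```

View pics/ov.png

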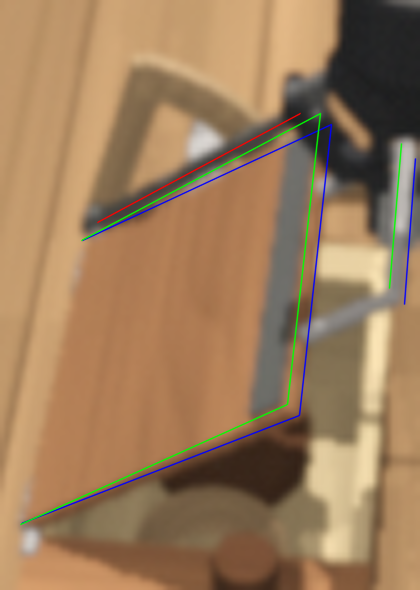

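```bash
cat > ed.py <<'E'
import io,contextlib
with contextlib.redirect_stdout(io.StringIO()): from sl import *
sh=[S]+[arm.camera('side') for _ in range(3)]
I=np.mean([c['pixels'] for c in sh],0); sat=1-I.min(2)/I.max(2); V=I.max(2)
for c in (290,300,310): print(c,[f'{int(V[r,c])}/{sat[r,c]:.2f}' for r in range(132,160)])
for c in (280,295,308): print(c,[f'{int(V[r,c])}/{sat[r,c]:.2f}' for r in range(190,218)])
E
python3 ed.py
```

```text
290 ['152/0.43', '180/0.44', '194/0.43', '199/0.43', '200/0.43', '200/0.43', '197/0.44', '196/0.44', '196/0.43', '196/0.44', '196/0.44', '197/0.44', '196/0.44', '195/0.43', '183/0.41', '147/0.33', '101/0.20', '73/0.10', '76/0.15', '107/0.33', '141/0.44', '161/0.50', '170/0.52', '173/0.52', '174/0.52', '174/0.52', '175/0.52', '175/0.52']
300 ['134/0.41', '130/0.41', '127/0.41', '127/0.41', '134/0.38', '153/0.24', '185/0.11', '207/0.06', '208/0.05', '179/0.05', '125/0.06', '78/0.06', '68/0.07', '97/0.08', '148/0.12', '173/0.23', '174/0.38', '173/0.50', '172/0.53', '173/0.52', '173/0.53', '173/0.52', '173/0.52', '173/0.52', '173/0.53', '173/0.53', '172/0.52', '171/0.52']
310 ['194/0.44', '196/0.44', '196/0.42', '184/0.38', '147/0.30', '102/0.17', '76/0.09', '69/0.08', '78/0.19', '107/0.37', '144/0.49', '167/0.51', '175/0.52', '176/0.52', '177/0.52', '178/0.52', '179/0.52', '179/0.52', '180/0.52', '180/0.52', '181/0.52', '181/0.52', '181/0.52', '182/0.52', '183/0.52', '183/0.52', '182/0.52', '182/0.52']
280 ['177/0.52', '177/0.52', '176/0.52', '177/0.52', '177/0.52', '177/0.52', '176/0.5
[... 220 characters left out ...]
'138/0.36', '139/0.36', '139/0.36']
295 ['168/0.53', '167/0.53', '167/0.53', '165/0.53', '165/0.53', '165/0.53', '165/0.53', '165/0.53', '165/0.53', '165/0.53', '166/0.53', '161/0.53', '144/0.54', '119/0.55', '101/0.56', '79/0.56', '61/0.55', '55/0.54', '56/0.52', '75/0.47', '102/0.43', '114/0.41', '114/0.41', '115/0.41', '117/0.41', '116/0.41', '114/0.41', '116/0.41']
308 ['135/0.29', '131/0.27', '130/0.24', '125/0.22', '121/0.28', '136/0.44', '154/0.51', '140/0.54', '119/0.55', '102/0.55', '78/0.55', '61/0.54', '56/0.53', '56/0.54', '56/0.54', '55/0.56', '55/0.53', '56/0.53', '56/0.53', '55/0.53', '66/0.49', '90/0.45', '108/0.42', '113/0.41', '112/0.41', '113/0.41', '114/0.41', '114/0.42']
```

```bash
cat >> ed.py <<'E'
print('----')
from scipy.ndimage import map_coordinates
pts=[]
for c in range(272,303):
    y=208.6-(c-280)*.4
    r=np.arange(y-7,y+4,.1); p=map_coordinates(V,[r,np.full(r.shape,c)],order=1); pl=np.median(p[:30])
    i=np.nonzero(p<.8*pl)[0]
    if len(i): pts.append((c,r[i[0]]))
pts=np.array(pts,np.float32); vx,vy,a,b=cv2.fitLine(pts,cv2.DIST_HUBER,0,.01,.01).ravel()
e=lambda x:b+(x-a)*vy/vx
print('near edge deg',-np.degrees(np.arctan(vy/vx)),'rows at 270,285,300',e(270),e(285),e(300),'res',np.std(pts[:,1]-e(pts[:,0])))
for zt in (.010,):
  for th in(.6,.62,.64,.66,.68,.7):
    p,q=P(S,lidp(th,0,.11,zt))[0],P(S,lidp(th,-.18,.11,zt))[0]; m=(q-p)[1]/(q-p)[0]
    print(th,'deg %.2f'%-np.degrees(np.arctan(m)),[round(p[1]+(x-p[0])*m,1) for x in(270,285,300)])
E
python3 ed.py | sed -n '/----/,$p'; sed 's/^T,S=.*/T,S=arm.camera("top"),arm.camera("side"); S["pixels"]=cv2.imread("pics\/side0.png")/' sl.py > sl0.py; python3 sl0.py | grep meas
```

```text
----
near edge deg 23.085789 rows at 270,285,300 213.16039 206.76674 200.3731 res 0.07926672
0.6 deg 20.29 [np.float64(213.6), np.float64(208.0), np.float64(202.5)]
0.62 deg 21.33 [np.float64(213.4), np.float64(207.5), np.float64(201.7)]
0.64 deg 22.38 [np.float64(213.2), np.float64(207.0), np.float64(200.9)]
0.66 deg 23.46 [np.float64(213.0), np.float64(206.5), np.float64(200.0)]
0.68 deg 24.55 [np.float64(212.9), np.float64(206.0), np.float64(199.2)]
0.7 deg 25.67 [np.float64(212.7), np.float64(205.5), np.float64(198.2)]
ptr measured deg 29.302158 n 75 line at x=277,318: 156.71576 133.70561
```

```bash
cat > pt.py <<'E'
import io,contextlib
with contextlib.redirect_stdout(io.StringIO()): from sl import *
from scipy.ndimage import map_coordinates
def fit(I,name):
    V=I.max(2).astype(float); pts=[]
    for c in np.arange(282,310,1.):
        y=156.5-(c-277)*.545; r=np.arange(y-6,y+6,.1)
        p=map_coordinates(V,[r,np.full(r.shape,c)],order=1)
        i=np.argmin(p[30:90])+30; lo=p[i]; th=lo+35
        a=i; 
        while a>0 and p[a]<th:a-=1
        b=i
        while b<len(p)-1 and p[b]<th:b+=1
        pts.append((c,(r[a]+r[b])/2))
    pts=np.array(pts,np.float32); vx,vy,x0,y0=cv2.fitLine(pts,cv2.DIST_HUBER,0,.01,.01).ravel(); e=lambda x:y0+(x-x0)*vy/vx
    print(name,'deg',-np.degrees(np.arctan(vy/vx)),'res',np.std(pts[:,1]-e(pts[:,0])),'rows 277,297,317',e(277),e(297),e(317))
fit(cv2.imread('pics/side0.png'),'start')
fit(np.mean([arm.camera('side')['pixels'] for _ in range(3)],0),'now')
for a in(.64,.66,.68,.7):
    p,q=P(S,ptr(a,0))[0],P(S,ptr(a,.155))[0]; m=(q-p)[1]/(q-p)[0]; print(a,'%.2f'%-np.degrees(np.arctan(m)),[round(float(p[1]+(x-p[0])*m),1) for x in(277,297,317)])
print(arm.get_state()['position'],arm.get_state()['t'])
E
python3 pt.py
```

```text
start deg 29.310137 res 0.4970918 rows 277,297,317 156.79149 145.56337 134.33524
now deg 29.373697 res 0.2513857 rows 277,297,317 156.77087 145.51355 134.25623
0.64 26.15 [155.9, 146.1, 136.3]
0.66 27.29 [155.9, 145.6, 135.3]
0.68 28.44 [155.9, 145.1, 134.3]
0.7 29.60 [155.9, 144.6, 133.2]
[ 0.51824573 -0.04346741  0.41949051] 16.65
```

```bash
cat > z.py <<'E'
import io,contextlib
with contextlib.redirect_stdout(io.StringIO()): from sl import *
V=cv2.imread('pics/side0.png').max(2).astype(float); pts=[]
for c in range(272,326):
    y=218.4+(c-266)*.064; r=np.arange(int(y)-3,int(y)+5); w=V[r,c]; w=np.clip(np.median(w)-w,0,None)
    if w.sum()>0: pts.append((c,(r*w).sum()/w.sum()))
pts=np.array(pts,np.float32); vx,vy,x0,y0=cv2.fitLine(pts,cv2.DIST_HUBER,0,.01,.01).ravel()
print('seam deg',-np.degrees(np.arctan(vy/vx)),'res',np.std(pts[:,1]-y0-(pts[:,0]-x0)*vy/vx), 'row 300',y0+(300-x0)*vy/vx)
for th in(-.02,0,.02): print(th,sl(S,lidp(th,0,.11,.01),lidp(th,-.18,.11,.01)),P(S,lidp(th,-.09,.11,.01)))
E
python3 z.py
python3 -m jog '[[0,0.001,-0.0012,0],[0,0.002,-0.0025,0],[0,0.0029,-0.0037,0],[0,0.0029,-0.0037,0],[0,0.0029,-0.0037,0],[0,0.0029,-0.0037,0]]'; python3 ed.py | grep near; python3 pt.py | grep now
```

```text
seam deg -5.153361 res 0.3085642 row 300 220.87807
-0.02 -5.356560136148044 [[297.74433021 219.36479381]]
0 -4.643333253125775 [[297.67095228 218.93837342]]
0.02 -3.926733708970526 [[297.58396081 218.51079859]]
t: 17.35
position: [0.5212, -0.0435, 0.4232]
ee_rot: [-2.239, -2.2, 0.004]
contact_force: [-5.9, -2.6, 0.5]
grip_width: 0.098
grip_force: 39.1
near edge deg 24.245607 rows at 270,285,300 213.01065 206.25504 199.4994 res 0.06960696
now deg 29.141182 res 0.18889698 rows 277,297,317 156.78064 145.62994 134.47925
```

Lid now reads about 0.69 rad (kinematics 0.694, image slope 0.688). The pointer reads 0.675–0.70. One last look.

```bash
sed -i 's/(.62,(255,0,0)),(.675,/(.69,/; s/ptr(.675/ptr(.69/g; s/ov.png/ov2.png/' ov.py; python3 ov.py; python3 -c "
from h import *
s=arm.get_state();print(s['t'],abs(np.array(s['dq'])).max(),s['contact_force'],s['grip_force'])"
```

```text
17.95 0.0013802497068081947 [-6.83459561 -1.85550609  0.59993886] 39.14020657539368
```

View pics/ov2.png

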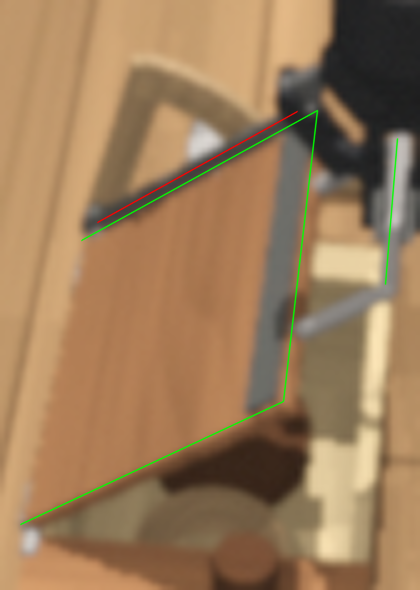

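The lid's right edge runs parallel to the pointer, the cap stands up, and the arm is at rest holding the bar.

```bash
python3 -c "
from workcell import arm
print(arm.job_done())"
```

```text
the job is handed in; nothing more can be done
None
```

I pulled the vent cap up to its stop with the lid shut, then raised the lid to about 0.69 rad (pointer measured at 0.67–0.70) and handed the job in at about 18 s, with the gripper holding the bar at rest; on the way a sign error sent the arm left through free air, touching nothing.

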